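# Change the can crusher over from the tall can to the short one

## Task

The crusher should take the short can next, but the tall can is lying in its trough and the short can is lying in the tall can's long rest: swap the two cans (the empty small rest, which is too short for the tall one, is free for parking on the way). At the end the tall can lies in the long rest and the short can lies in the crusher's trough, with the black rubber block standing upright in the trough between the short can and the end plate, square and close up against that plate, to take up the spare length. Let go of everything and leave the clear tumbler and the white bowl where they stand.

Things in the scene. Friction and masses are not known exactly. Their poses are not given: they have to be found in the camera images.
- tall_can: tall blue drink can lying on its side, 66 mm diameter, 168 mm long, about 20 g. Origin at its middle, on its axis; own y runs along the can. Which end points where does not matter; it may roll about its axis. Starts in the crusher's trough.
- short_can: short blue drink can lying on its side, 66 mm diameter, 115 mm long, about 15 g. Origin at its middle, on its axis; own y runs along the can. Which end points where does not matter. Starts in the long rest.
- rubber_block: black rubber packing block, 60 mm wide (own x), 40 mm thick (own y), 60 mm high, about 170 g. Origin at the centre of its underside. Starts upright on a shallow white tray (rim 12 mm high; block's underside 3 mm above the counter). In the trough its width lies across the rails, its thickness along them.
- crusher: fixed can crusher. Origin under the trough's middle, at counter height. Trough: two rails along own y (tops 28 mm up, centres at x = +-20 mm) from the plain end plate's face at y = -100 mm (plate 88 mm high) to the ram disc's face at y = +100 mm, air cylinder (93 mm high) beyond. Base 150 mm wide, 12 thick. A can in it has its axis at x = 0, 55.5 mm up; the block's underside 28 mm up.
- long_rest: fixed metal can rest, the longer of two, for the tall can: two 8 mm rails along own y (centres at x = +-20 mm, tops 20 mm above the counter) between end stops 56 mm wide, 34 mm high and 190 mm apart. Origin under its middle, at counter height. A can lying in it has its axis 47 mm above the counter, at x = 0.
- small_rest: the same kind of rest but with its end stops 137 mm apart, so that only the short can lies in it; empty at the start. Origin under its middle, at counter height; rails along own y. A can lying in it has its axis 47 mm above the counter, at x = 0.
- tumbler: clear plastic tumbler, 70 mm diameter at the rim, 105 mm high, standing to the right of the crusher's end plate or at a side of the counter. Origin at the centre of its underside. Not to be moved.
- bowl: small white ceramic bowl, 112 mm diameter, 52 mm high, standing to the right of the crusher's end plate or at a side of the counter. Origin at the centre of its underside. Not to be moved.
Things that resemble listed ones, but are neither listed nor needed, are in the scene too. Leave any turquoise or yellow look-alike of the short_can alone.

How it is judged (in metres and radians):
At the end, for the whole second after the job is handed in: Tall can on the long rest's rails, short can on the trough's rails between block and ram (each within 8 mm sideways, 5 mm in height, 0.12 rad). Block upright on the rails, gap to the end plate under 13 mm, within 12 mm sideways and 0.2 rad. All let go and at rest (x of tall_can in the frame of long_rest between -0.008 and 0.008 m and y of tall_can in the frame of long_rest between -0.015 and 0.015 m and z of tall_can in the frame of long_rest between 0.042 and 0.052 m and angle between the y axis of tall_can and the y axis of long_rest, either way round below 0.12 rad and linear speed of each of tall_can, short_can, rubber_block below 0.02 m/s and x of short_can in the frame of crusher between -0.008 and 0.008 m and y of short_can in the frame of crusher between -0.005 and 0.046 m and z of short_can in the frame of crusher between 0.05 and 0.061 m and angle between the y axis of short_can and the y axis of crusher, either way round below 0.12 rad and x of rubber_block in the frame of crusher between -0.012 and 0.012 m and y of rubber_block in the frame of crusher between -0.085 and -0.067 m and z of rubber_block in the frame of crusher between 0.023 and 0.033 m and angle between the y axis of rubber_block and the y axis of crusher, either way round below 0.2 rad and angle between rubber_block's own z axis and vertical below 0.12 rad); the robot touches nothing.
It fails at once if the tumbler is moved more than 30 mm from where it stood (distance of tumbler from where it was at the start of the episode above 0.03 m).
It fails at once if the bowl is moved more than 30 mm from where it stood (distance of bowl from where it was at the start of the episode above 0.03 m).
It also fails if it takes over 106 s, if anything falls off the work surface, if the arm or the gripper's body presses on something with over 40 N, if the wrist force passes 120 N, or if a joint passes its speed limit or range.

## Robot

A 6-joint arm with a two-finger parallel gripper is mounted at the origin on the work surface. World frame = base frame: x ahead of the robot, y to its left, z up, the work surface at z = 0. Lengths are in m, angles in degrees, forces in N, time in s.
With the tool pointing down it reaches from about 0.35 to 0.775 m from the base axis. Payload 7.3 kg.
Tool frame: the origin (TCP) lies on the centre line of the jaws, within the pads' length; the fingertips stand ahead of it and the grasp point (between the pads) lies 6 mm ahead of it (manip.tip_reach is the z of the fingertips in the tool frame, in m); z points along the fingers, y is the line along which they close (so a half turn about z gives the same grasp; the last joint's range is limited). The gripper opens to 92 mm and grips with 3 to 60 N. Pads are 19 mm wide; open, the fingers measure 130 mm over their backs; the gripper's body (75 mm by 190 mm) begins 47 mm behind the grasp point.
Start: joints at [-76.719, 19.595, 87.324, -0, 73.075, -8.365], TCP at [0.194, -0.488, 0.252] pointing down, gripper open.
Joint ranges: [-145.02, 145.02], [-44.19, 115.74], [2.07, 154.8], [-57.11, 237.11], [16.16, 152.29], [-177.93, 177.93]. Speed limits (degrees/s): [147.25, 147.25, 180, 180, 180, 180].

## Interface

Orientations are given as a 3x3 rotation matrix whose columns are the frame's x, y, z axes.
In Python, from cell import manip, optics, ticket gives the robot as it stands.
- The arm moves only by the shell command python3 -m pendant 'ROWS' [FORCE]. ROWS is a JSON object of lists of equal length, an entry for each row: "translation": the shift along the world's x, y, z in units of 0.3 m (1.0 is 0.3 m), a list of three; "rotation": the turn, a rotation vector about the world's x, y, z in units of 180 degrees (1.0 is 180 degrees), a list of three; "grip": the opening, from -1 (shut) to 1 (fully open). A call has 1 to 12 rows; each row is the pose to reach, as a shift and turn from the pose commanded when the call began, turning the shorter way round; what a row does not reach only later rows make up. A row lasts 1/12 s, in which the tool goes at most 41.7 mm and 7.16 degrees, less where a joint would pass 70% of its speed; a pose out of reach is approached as far as the arm can. A call with a number of a shift or a turn outside -1 to 1 is refused whole. A call with a gripper value outside its range is refused whole. The fingers move at their own pace and stop on an object; FORCE is the grip in N (left out, the last holds). Time passes only in rows, so rows that repeat a pose let the fingers close. It gives the time, the measured TCP pose, the force, the opening and the grip force at its end, in the units of the state.
- manip.read_state(): the state, without advancing time (a new reading comes with each control period).
- optics.get_image(name): name is "scene" or "top" or "wrist"; returns the picture (400x640x3 uint8, blue, green, red); there is no depth.
- optics.camera_model(name): a dict with "vfov" (degrees; the focal length in pixels is half the picture's height over the tangent of half this angle, whatever the lens; pixels are square), "cx", "cy" (the principal point, pixels), "origin" and "attitude" of the camera in the world. Camera axes: x right, y down, z forward; pixel columns grow to the right and rows downward; lengths in m; the calibration is good to about 2 mm. The wrist camera is an equidistant fisheye: a pixel r from the principal point sees the ray r / f radians off the axis. A picture is of the moment at which its call begins: read the wrist's pose just before it. camera_model takes no time and is no camera call; for the wrist camera it gives the pose at the moment of the call.
- ticket.hand_in(): hands the job in; it is judged then, once.
Trained networks look in the newest picture that a camera, given by its name, has taken for a name from the list of things; names that differ only in an ending like _2 or _b are one class to them, and where a whole thing is asked for, a point or a joint stands for the part that bears it (a point fixed in the world has none). Each returns a list of dicts, best first, with "score" (0 to 1); they miss things now and then, are a little off and sometimes report something else, mostly with a low value. They report only what shows in the picture. A call takes as long as a camera call. They do not tell look-alikes from the thing itself.
- optics.find_in(thing, camera): "point" ([x, y, z] in m, in world coordinates, good to about 4 mm: the middle of the surface that is visible of it).
The state is a dict: "t": time; "qpos": joint angles; "qvel": joint speeds; "tau": joint torques, N m; "position": TCP position; "eef_rot": TCP orientation; "force": force on the tool from outside, world axes, zero at the start; "wrist_torque": the same for the moment, N m; "gripper_width": finger opening in m; "grasp_force": force on a finger pad.
Only numpy, scipy, OpenCV 4.12 (cv2) and the standard library are available. Lean on these libraries where they do the work, as an engineer would, in place of code of your own. Each camera call takes 0.05 s, during which the arm holds its last target. There are 200 camera calls.

## Working session

There is one attempt and no reset: what is moved stays moved. The work goes in short steps, Python scripts to look and compute and a shell command to move; the robot and the scene stay as the last step left them, time stands still between calls to the robot, and variables do not carry over. Pictures are saved under pics/ and viewed, at most 16 in all, crops included, and the job is handed in when it is done.

```bash
ls; mkdir -p pics; python3 - <<'E'
from cell import manip, optics, ticket
import cv2
for c in ["scene","top"]:
    cv2.imwrite(f"pics/{c}0.png",optics.get_image(c))
    m=optics.camera_model(c); print(c,m)
    for n in ["tall_can","short_can","rubber_block","crusher","long_rest","small_rest","tumbler","bowl"]:
        print(n,[(round(d["score"],2),[round(float(v),3) for v in d["point"]]) for d in optics.find_in(n,c)][:5])
s=manip.read_state();print(s, manip.tip_reach)
E
```

```text
pics
scene {'vfov': 57.14191359469546, 'cx': 315.10481413761187, 'cy': 200.10686155859136, 'origin': array([ 1.24413864, -0.21413669,  0.75642853]), 'attitude': array([[ 3.21359474e-01,  5.89461937e-01, -7.41122603e-01],
       [ 9.46957140e-01, -1.99616215e-01,  2.51844279e-01],
       [ 5.12527667e-04, -7.82743886e-01, -6.22343752e-01]])}
tall_can [(0.66, [0.676, -0.054, 0.08])]
short_can [(0.98, [0.476, -0.015, 0.07]), (0.78, [0.22, -0.316, 0.05]), (0.67, [0.311, 0.243, 0.057])]
rubber_block [(0.78, [0.468, -0.24, 0.054])]
crusher []
long_rest [(0.76, [0.467, -0.019, -0.004]), (0.3, [0.392, 0.469, 0.034])]
small_rest [(0.96, [0.445, 0.246, 0.009])]
tumbler []
bowl [(0.71, [0.387, 0.469, 0.035])]
top {'vfov': 44.82621720528076, 'cx': 319.74275860052734, 'cy': 204.0394974465108, 'origin': array([0.33793157, 0.03315331, 1.64015412]), 'attitude': array([[-0.02974448, -0.99681969,  0.07393082],
       [-0.99930697,  0.03131159,  0.02012891],
       [-0.02237978, -0.07328086, -0.99706021]])}
tall_can [(0.94, [0.653, -0.049, 0.084]), (0.55, [0.656, 0.172, 0.015])]
short_can [(0.77, [0.45
[... 428 characters left out ...]
    7.30739893e+01, -8.36535480e+00]), 'qvel': array([-0.08911121,  0.06807686, -0.01093786,  0.09770814,  0.07081726,
       -0.07400088]), 'tau': array([ 2.94856691e-04, -4.31113064e+01, -2.44477469e+01,  7.17829401e-02,
        4.81793436e-02,  1.90404398e-05]), 'position': array([ 0.19367155, -0.48798716,  0.25175741]), 'eef_rot': array([[ 9.29481107e-01,  3.68869723e-01,  1.44765623e-05],
       [ 3.68869721e-01, -9.29481097e-01, -1.39764779e-04],
       [-3.80993042e-05,  1.35248687e-04, -9.99999990e-01]]), 'force': array([-0.31050951, -0.28075905,  0.61962507]), 'wrist_torque': array([0.0484541 , 0.02499615, 0.01148962]), 'grasp_force': 0.0, 'gripper_width': 0.09197182010201298} 0.025
```

View pics/scene0.png

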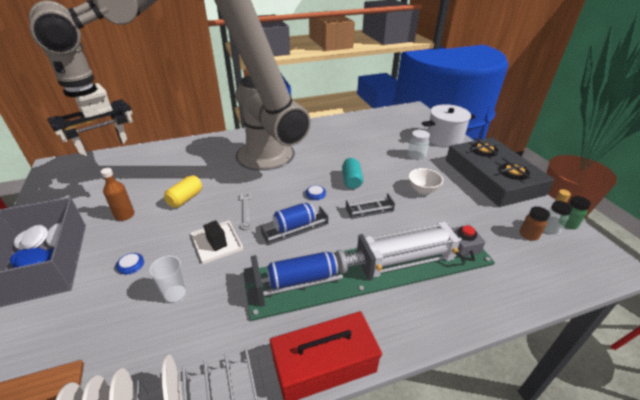

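View pics/top0.png

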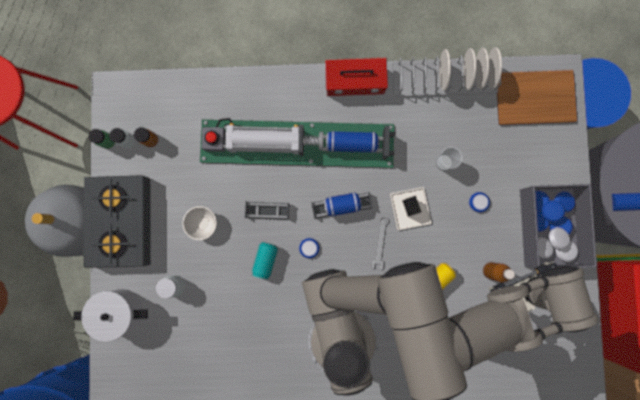

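The short can is in the long rest at top-view (342,204). It could be confused with the turquoise can (265,260), the yellow can (445,275) and the upright blue/white items (309,248) and (480,202). The tall can is in the trough at (352,142), with the end plate at (393,140). The block is at (410,206), the small rest at (267,210), the tumbler at (449,160) with another glass at (165,288), and the bowl at (199,223). I'll move the wrist camera over them.

```bash
python3 -m pendant '{"translation":[[0.5,0.7,0.4],[0.5,0.7,0.4],[0.5,0.7,0.4],[0.5,0.7,0.4],[0.5,0.7,0.4],[0.5,0.7,0.4],[0.5,0.7,0.4],[0.5,0.7,0.4],[0.5,0.7,0.4],[0.5,0.7,0.4],[0.5,0.7,0.4],[0.5,0.7,0.4]],"rotation":[[0,0,0.38],[0,0,0.38],[0,0,0.38],[0,0,0.38],[0,0,0.38],[0,0,0.38],[0,0,0.38],[0,0,0.38],[0,0,0.38],[0,0,0.38],[0,0,0.38],[0,0,0.38]],"grip":[1,1,1,1,1,1,1,1,1,1,1,1]}'
python3 -m pendant '{"translation":[[0.5,0.75,0.1],[0.5,0.75,0.1],[0.5,0.75,0.1],[0.5,0.75,0.1],[0.5,0.75,0.1],[0.5,0.75,0.1],[0.5,0.75,0.1],[0.5,0.75,0.1],[0.5,0.75,0.1]],"rotation":[[0,0,0],[0,0,0],[0,0,0],[0,0,0],[0,0,0],[0,0,0],[0,0,0],[0,0,0],[0,0,0]],"grip":[1,1,1,1,1,1,1,1,1]}'
cat > h.py <<'E'
from cell import manip, optics, ticket
import cv2, numpy as np
def und(img,m,f=330,yaw=0):
    """rectify fisheye to a pinhole, same attitude"""
    F=200/np.tan(np.radians(m["vfov"]/2)); K=np.array([[f,0,400],[0,f,300],[0,0,1.]])
    Kd=np.array([[F,0,m["cx"]],[0,F,m["cy"]],[0,0,1.]])
    return cv2.fisheye.undistortImage(img,Kd,np.zeros(4),Knew=K,new_size=(800,600)),K
def plane(m,x0,x1,y0,y1,z,s,fish):
    """orthophoto of world plane z; col grows with -y, row grows with -x; s px per m"""
    Y,X=np.meshgrid(np.arange(y1,y0,-1/s),np.arange(x1,x0,-1/s))
    P=np.stack([X,Y,np.full_like(X,z)],-1)-m["origin"]; P=P@m["attitude"]
    F=200/np.tan(np.radians(m["vfov"]/2)); r=np.hypot(P[...,0],P[...,1])
    k=F*np.arctan2(r,P[...,2])/np.maximum(r,1e-9) if fish else F/P[...,2]
    return (m["cx"]+k*P[...,0]).astype(np.float32),(m["cy"]+k*P[...,1]).astype(np.float32)
def ortho(cam,x0,x1,y0,y1,z,s,name,img=None,m=None):
    if img is None: m=optics.camera_model(cam); img=optics.get_image(cam)
    u,v=plane(m,x0,x1,y0,y1,z,s,cam=="wrist"); o=cv2.remap(img,u,v,cv2.INTER_CUBIC)
    for y in np.arange(np.ceil(y0*20)/20,y1,.05):
        c=int((y1-y)*s); cv2.line(o,(c,0),(c,6),(0,0,255),1); cv2.putText(o,f"{y:.2f}",(c+1,16),0,.35,(0,0,255),1)
    for x in np.arange(np.ceil(x0*20)/20,x1,.05):
        r=int((x1-x)*s); cv2.line(o,(0,r),(6,r),(0,0,255),1); cv2.putText(o,f"{x:.2f}",(8,r+4),0,.35,(0,0,255),1)
    cv2.imwrite(name,o); return img,m
E
python3 - <<'E'
from h import *
s=manip.read_state();print(s["t"],s["position"],s["eef_rot"].round(3))
m=optics.camera_model("wrist");print(m)
img=optics.get_image("wrist");cv2.imwrite("pics/w1.png",img);np.save("w1.npy",img);np.save("w1m.npy",m,allow_pickle=True)
for n in ["tall_can","short_can","rubber_block","crusher","long_rest","small_rest","tumbler","bowl"]:
    print(n,[(round(d["score"],2),[round(float(v),3) for v in d["point"]]) for d in optics.find_in(n,"wrist")][:5])
E
```

```text
t: 1.9
position: [0.3437, -0.2779, 0.3718]
eef_rot: [[0.001, 1.0, 0.0], [1.0, -0.001, -0.0], [-0.0, 0.0, -1.0]]
force: [-0.3, -0.1, 0.0]
gripper_width: 0.0919
grasp_force: 0.0
t: 2.65
position: [0.494, -0.0523, 0.4014]
eef_rot: [[-0.001, 1.0, -0.001], [1.0, 0.001, -0.0], [-0.0, -0.001, -1.0]]
force: [-0.4, -0.3, 0.0]
gripper_width: 0.0915
grasp_force: 0.0
2.65 [ 0.49399016 -0.05229948  0.40138375] [[-0.001  1.    -0.001]
 [ 1.     0.001 -0.   ]
 [-0.    -0.001 -1.   ]]
{'vfov': 65.70646984690485, 'cx': 318.2783359962029, 'cy': 202.27586833161484, 'origin': array([0.49353869, 0.02607285, 0.53477244]), 'attitude': array([[ 9.99998769e-01,  1.34257683e-03, -8.11735534e-04],
       [ 1.04801995e-03, -9.56662701e-01, -2.91196460e-01],
       [-1.16751073e-03,  2.91195251e-01, -9.56662931e-01]])}
tall_can [(0.88, [0.648, -0.048, 0.083])]
short_can [(0.69, [0.295, 0.216, 0.051])]
rubber_block [(0.7, [0.441, -0.23, 0.06])]
crusher [(0.94, [0.642, 0.066, 0.011])]
long_rest [(0.98, [0.45, 0.059, 0.004])]
small_rest [(0.96, [0.438, 0.198, 0.008])]
tumbler [(0.73, [0.587, -0.332, 0.067])]
bowl []
```

View pics/w1.png

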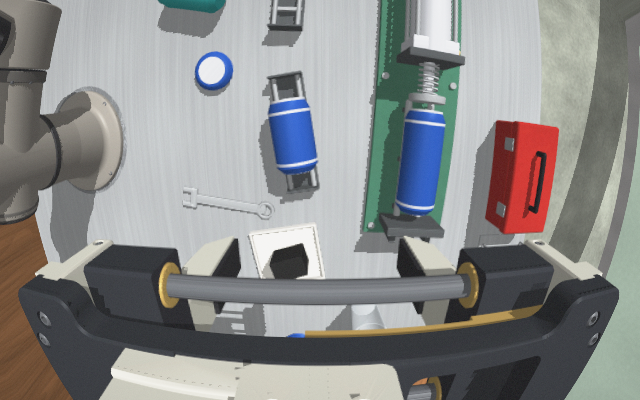

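The wrist view shows the short can in the long rest at (292,135), the tall can at (420,160), the end plate at (410,225), the block at (290,262) in its tray, and the edge of the small rest at (286,15). I'll rectify it to measure.

```bash
python3 - <<'E'
from h import *
img=np.load("w1.npy");m=np.load("w1m.npy",allow_pickle=True).item()
ortho("wrist",.38,.53,-.12,.28,.034,1900,"pics/a.png",img,m)
ortho("wrist",.57,.73,-.2,.2,.012,1900,"pics/b.png",img,m)
a=cv2.imread("pics/a.png");b=cv2.imread("pics/b.png")
o=np.vstack([b,a]);print(o.shape,b.shape);cv2.imwrite("pics/ab.png",o)
E
```

```text
(591, 761, 3) (305, 761, 3)
```

View pics/ab.png

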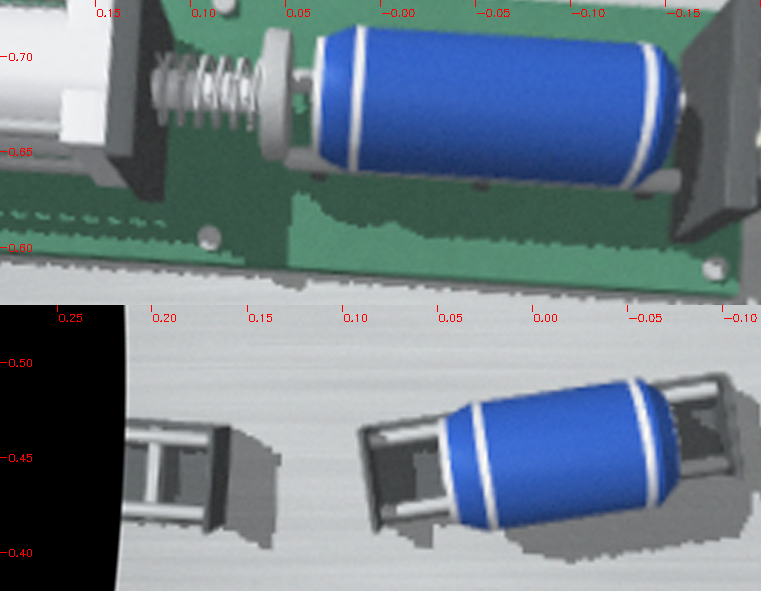

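The long rest is at about (.452,-.010), yaw 8.8°. The crusher is at about (.655,-.058), yaw -3.1°. The blue can at crop (560,455) is the only one in the long rest, so it's the short can. Next I'll look at the small rest.

```bash
python3 -m pendant '{"translation":[[0.1,0.65,0],[0.1,0.65,0],[0.1,0.65,0],[0.1,0.65,0],[0.1,0.65,0],[0.1,0.65,0],[0.1,0.65,0]],"rotation":[[0,0,0],[0,0,0],[0,0,0],[0,0,0],[0,0,0],[0,0,0],[0,0,0]],"grip":[1,1,1,1,1,1,1]}'
python3 - <<'E'
from h import *
img,m=ortho("wrist",.38,.53,-.1,.3,.034,1900,"pics/a.png")
np.save("w2.npy",img);np.save("w2m.npy",m,allow_pickle=True)
ortho("wrist",.57,.73,-.2,.2,.012,1900,"pics/b.png",img,m)
a=cv2.imread("pics/a.png");b=cv2.imread("pics/b.png")
cv2.imwrite("pics/ab2.png",np.vstack([b,a]))
E
```

```text
t: 3.68
position: [0.5236, 0.1433, 0.4014]
eef_rot: [[-0.004, 1.0, -0.001], [1.0, 0.004, -0.0], [-0.0, -0.001, -1.0]]
force: [-0.5, 0.2, -0.1]
gripper_width: 0.0918
grasp_force: 0.0
```

View pics/ab2.png

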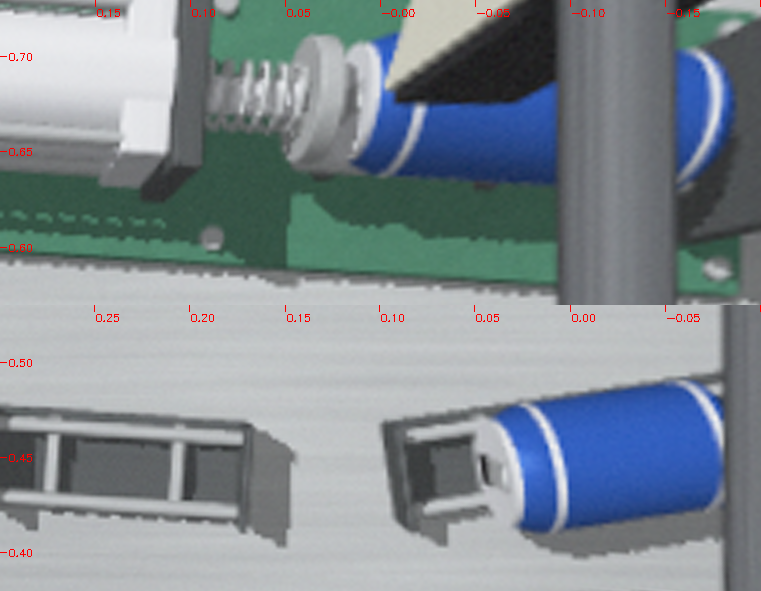

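Now I'll take the short can.

```bash
python3 -m pendant '{"translation":[[-0.235,-0.52,-0.9],[-0.235,-0.52,-0.9],[-0.235,-0.52,-0.9],[-0.235,-0.52,-0.9],[-0.235,-0.52,-0.9],[-0.235,-0.52,-0.9],[-0.235,-0.52,-0.9],[-0.235,-0.52,-0.9],[-0.235,-0.52,-0.9],[-0.235,-0.52,-0.9]],"rotation":[[0,0,0.048],[0,0,0.048],[0,0,0.048],[0,0,0.048],[0,0,0.048],[0,0,0.048],[0,0,0.048],[0,0,0.048],[0,0,0.048],[0,0,0.048]],"grip":[1,1,1,1,1,1,1,1,1,1]}' 10
python3 - <<'E'
from h import *
s=manip.read_state()
img,m=ortho("wrist",.36,.56,-.18,.22,.047,1900,"pics/c.png")
E
```

```text
t: 4.57
position: [0.4525, -0.0155, 0.1316]
eef_rot: [[-0.147, 0.989, -0.002], [0.989, 0.147, 0.0], [0.001, -0.002, -1.0]]
force: [-0.0, 0.0, 1.3]
gripper_width: 0.0917
grasp_force: 0.0
```

View pics/c.png

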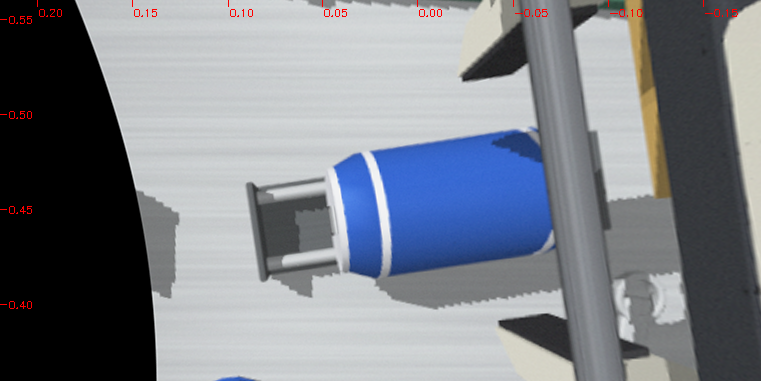

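The crop confirms it's blue: the can's left end cap is at (340,222), so its centre is about (.453,-.016), in line with the jaws. Descend and grip.

```bash
python3 -m pendant '{"translation":[[0,0,-0.1],[0,0,-0.2],[0,0,-0.26],[0,0,-0.26],[0,0,-0.26],[0,0,-0.26],[0,0,-0.26],[0,0,-0.26],[0,0,-0.26],[0,0,-0.26]],"rotation":[[0,0,0],[0,0,0],[0,0,0],[0,0,0],[0,0,0],[0,0,0],[0,0,0],[0,0,0],[0,0,0],[0,0,0]],"grip":[1,1,1,1,-1,-1,-1,-1,-1,-1]}' 10
python3 -m pendant '{"translation":[[0,0,0],[0,0,0.1],[0,0,0.2],[0,0,0.26],[0,0,0.26]],"rotation":[[0,0,0],[0,0,0],[0,0,0],[0,0,0],[0,0,0]],"grip":[-1,-1,-1,-1,-1]}'
```

```text
t: 5.45
position: [0.4535, -0.0141, 0.0549]
eef_rot: [[-0.151, 0.988, 0.001], [0.988, 0.151, -0.0], [-0.001, 0.001, -1.0]]
force: [-2.4, -0.4, 7.7]
gripper_width: 0.0658
grasp_force: 10.0
t: 5.87
position: [0.4555, -0.0144, 0.1357]
eef_rot: [[-0.151, 0.988, 0.008], [0.989, 0.151, -0.002], [-0.003, 0.008, -1.0]]
force: [-0.5, -0.5, -0.1]
gripper_width: 0.0659
grasp_force: 10.0
```

```bash
python3 -m pendant '{"translation":[[0,0.12,0],[-0.01,0.25,0],[-0.02,0.37,0],[-0.03,0.5,0],[-0.03,0.63,0],[-0.03,0.75,0],[-0.03,0.86,0],[-0.03,0.86,0],[-0.03,0.86,0],[-0.03,0.86,0]],"rotation":[[0,0,-0.01],[0,0,-0.02],[0,0,-0.03],[0,0,-0.04],[0,0,-0.05],[0,0,-0.06],[0,0,-0.068],[0,0,-0.068],[0,0,-0.068],[0,0,-0.068]],"grip":[-1,-1,-1,-1,-1,-1,-1,-1,-1,-1]}'
python3 - <<'E'
from h import *
img,m=ortho("wrist",.36,.52,.14,.46,.034,2000,"pics/d.png");cv2.imwrite("pics/d0.png",img)
E
```

```text
t: 6.7
position: [0.4437, 0.2436, 0.1311]
eef_rot: [[0.061, 0.998, -0.001], [0.998, -0.061, -0.001], [-0.001, -0.001, -1.0]]
force: [-0.4, 0.5, 0.8]
gripper_width: 0.0658
grasp_force: 10.0
```

View pics/d.png

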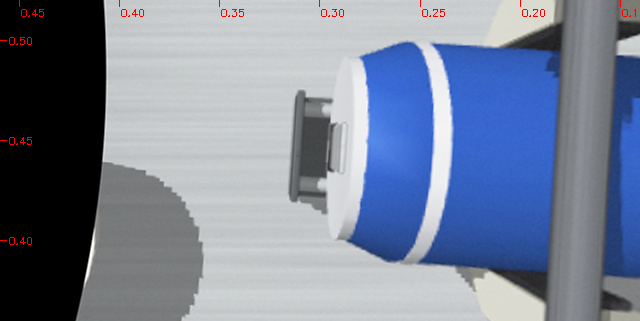

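The small rest's left stop is at (294,146), where expected, so the can is centred over it. Lower and release.

```bash
python3 -m pendant '{"translation":[[0,0,-0.1],[0,0,-0.2],[0,0,-0.25],[0,0,-0.255],[0,0,-0.255],[0,0,-0.255],[0,0,-0.255],[0,0,-0.255],[0,0,-0.255]],"rotation":[[0,0,0],[0,0,0],[0,0,0],[0,0,0],[0,0,0],[0,0,0],[0,0,0],[0,0,0],[0,0,0]],"grip":[-1,-1,-1,-1,-1,0.6,1,1,1]}'
python3 -m pendant '{"translation":[[0,0,0],[0,0,0.1],[0,0,0.2],[0,0,0.35],[0,0,0.45],[0,0,0.6],[0,0,0.6]],"rotation":[[0,0,0],[0,0,0],[0,0,0],[0,0,0],[0,0,0],[0,0,0],[0,0,0]],"grip":[1,1,1,1,1,1,1]}'
```

```text
t: 7.5
position: [0.4446, 0.2441, 0.0561]
eef_rot: [[0.062, 0.998, 0.002], [0.998, -0.062, 0.001], [0.001, 0.002, -1.0]]
force: [-0.4, 0.4, 0.6]
gripper_width: 0.0876
grasp_force: 0.0
t: 8.08
position: [0.4469, 0.2452, 0.2428]
eef_rot: [[0.062, 0.998, 0.012], [0.998, -0.062, 0.005], [0.005, 0.012, -1.0]]
force: [0.9, 0.3, 0.3]
gripper_width: 0.092
grasp_force: 0.0
```

```bash
python3 -m pendant '{"translation":[[0.1,-0.1,0],[0.2,-0.2,0],[0.3,-0.3,0],[0.4,-0.4,0],[0.5,-0.6,0],[0.7,-1,0],[0.7,-1,-0.1],[0.7,-1,-0.28],[0.7,-1,-0.28],[0.7,-1,-0.28],[0.7,-1,-0.28],[0.7,-1,-0.28]],"rotation":[[0,0,0],[0,0,0],[0,0,0],[0,0,0],[0,0,0],[0,0,0],[0,0,0],[0,0,0],[0,0,0],[0,0,0],[0,0,0],[0,0,0]],"grip":[1,1,1,1,1,1,1,1,1,1,1,1]}'
python3 - <<'E'
from h import *
img,m=ortho("wrist",.57,.74,-.2,.2,.0555,1900,"pics/e.png");cv2.imwrite("pics/e0.png",img);print(manip.read_state()["position"],m["origin"])
E
```

```text
t: 9.08
position: [0.6536, -0.0567, 0.1496]
eef_rot: [[0.064, 0.998, -0.003], [0.998, -0.064, 0.001], [0.001, -0.003, -1.0]]
force: [0.2, 0.4, 0.5]
gripper_width: 0.0917
grasp_force: 0.0
[ 0.65408272 -0.05571446  0.15124525] [0.65856721 0.02138208 0.28312307]
```

View pics/e.png

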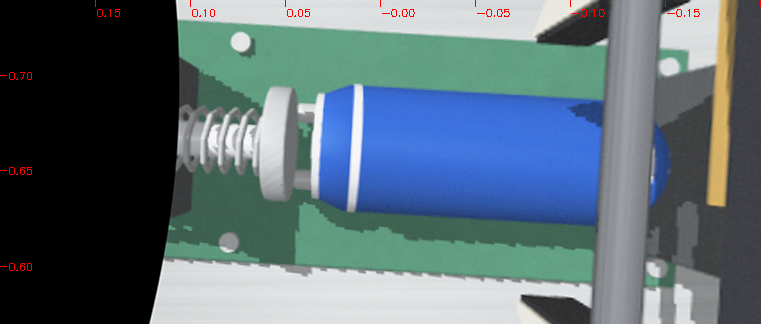

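The tall can's left end is at (318,146) and the ram disc's face at (297,143). The can's axis is at x≈.658 and its centre at y≈-.0515. Grip it.

```bash
python3 -m pendant '{"translation":[[0.013,0.013,-0.1],[0.013,0.013,-0.2],[0.013,0.013,-0.28],[0.013,0.013,-0.297],[0.013,0.013,-0.297],[0.013,0.013,-0.297],[0.013,0.013,-0.297],[0.013,0.013,-0.297],[0.013,0.013,-0.297],[0.013,0.013,-0.297],[0.013,0.013,-0.297]],"rotation":[[0,0,0],[0,0,0],[0,0,0],[0,0,0],[0,0,0],[0,0,0],[0,0,0],[0,0,0],[0,0,0],[0,0,0],[0,0,0]],"grip":[1,1,1,1,1,-1,-1,-1,-1,-1,-1]}' 12
python3 -m pendant '{"translation":[[0,0,0],[0,0,0.1],[0,0,0.2],[0,0,0.3],[0,0,0.4],[0,0,0.4],[0,0,0.4]],"rotation":[[0,0,0],[0,0,0],[0,0,0],[0,0,0],[0,0,0],[0,0,0],[0,0,0]],"grip":[-1,-1,-1,-1,-1,-1,-1]}'
```

```text
t: 10.05
position: [0.6587, -0.0522, 0.0634]
eef_rot: [[0.062, 0.998, 0.002], [0.998, -0.062, -0.0], [-0.0, 0.002, -1.0]]
force: [-1.6, 0.4, 5.7]
gripper_width: 0.0658
grasp_force: 12.0
t: 10.63
position: [0.6589, -0.0523, 0.1843]
eef_rot: [[0.062, 0.998, 0.004], [0.998, -0.062, -0.001], [-0.001, 0.004, -1.0]]
force: [-0.3, -0.3, -0.3]
gripper_width: 0.0657
grasp_force: 12.0
```

```bash
python3 -m pendant '{"translation":[[-0.1,0.02,0],[-0.2,0.04,0],[-0.32,0.06,0],[-0.44,0.09,0],[-0.56,0.12,0],[-0.686,0.14,0],[-0.686,0.14,-0.1],[-0.686,0.14,-0.17],[-0.686,0.14,-0.17],[-0.686,0.14,-0.17],[-0.686,0.14,-0.17]],"rotation":[[0,0,0.01],[0,0,0.025],[0,0,0.04],[0,0,0.055],[0,0,0.069],[0,0,0.069],[0,0,0.069],[0,0,0.069],[0,0,0.069],[0,0,0.069],[0,0,0.069]],"grip":[-1,-1,-1,-1,-1,-1,-1,-1,-1,-1,-1]}'
python3 - <<'E'
from h import *
img,m=ortho("wrist",.36,.54,-.12,.22,.034,2000,"pics/f.png");cv2.imwrite("pics/f0.png",img)
print(m["origin"])
img=optics.get_image("scene")
cv2.imwrite("pics/f1.png",cv2.resize(img[150:290,220:420],None,fx=3,fy=3))
a=cv2.imread("pics/f.png");b=cv2.imread("pics/f1.png")[:230,:600]
E
```

```text
t: 11.55
position: [0.4526, -0.0102, 0.1313]
eef_rot: [[-0.154, 0.988, -0.0], [0.988, 0.154, 0.0], [0.0, -0.0, -1.0]]
force: [-0.0, -0.2, -0.6]
gripper_width: 0.0656
grasp_force: 12.0
[0.44010081 0.06721351 0.26471097]
```

View pics/f.png

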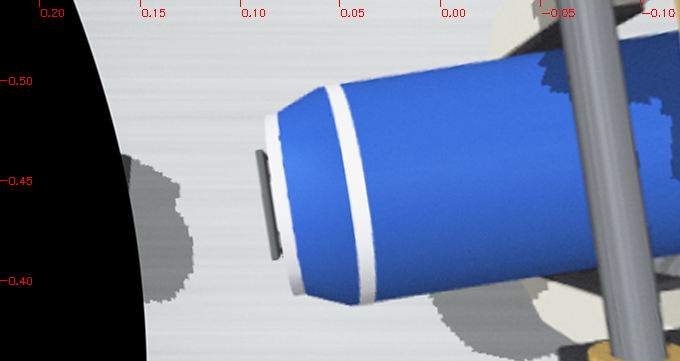

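The long rest's left stop is at (263,205) and the can's end at (283,205), so the can is centred. Lower and release.

```bash
python3 -m pendant '{"translation":[[0,0,-0.1],[0,0,-0.2],[0,0,-0.245],[0,0,-0.255],[0,0,-0.255],[0,0,-0.255],[0,0,-0.255],[0,0,-0.255],[0,0,-0.255],[0,0,-0.255]],"rotation":[[0,0,0],[0,0,0],[0,0,0],[0,0,0],[0,0,0],[0,0,0],[0,0,0],[0,0,0],[0,0,0],[0,0,0]],"grip":[-1,-1,-1,-1,-1,-1,0.6,1,1,1]}'
python3 -m pendant '{"translation":[[0,0,0],[0,0,0.1],[0,0,0.2],[0,0,0.3],[0,0,0.45],[0,0,0.6],[0,0,0.7],[0,0,0.7],[0,0,0.7]],"rotation":[[0,0,0],[0,0,0],[0,0,0],[0,0,0],[0,0,0],[0,0,0],[0,0,0],[0,0,0],[0,0,0]],"grip":[1,1,1,1,1,1,1,1,1]}'
python3 - <<'E'
from h import *
img,m=ortho("wrist",.36,.54,-.38,-.06,.063,2000,"pics/g.png")
E
```

```text
t: 12.48
position: [0.4525, -0.0101, 0.055]
eef_rot: [[-0.154, 0.988, 0.001], [0.988, 0.154, -0.0], [-0.0, 0.001, -1.0]]
force: [0.4, 0.6, 0.0]
gripper_width: 0.0878
grasp_force: 0.0
t: 13.23
position: [0.4531, -0.0102, 0.2666]
eef_rot: [[-0.154, 0.988, 0.005], [0.988, 0.154, -0.001], [-0.002, 0.005, -1.0]]
force: [0.2, -0.8, -0.6]
gripper_width: 0.0918
grasp_force: 0.0
```

View pics/g.png

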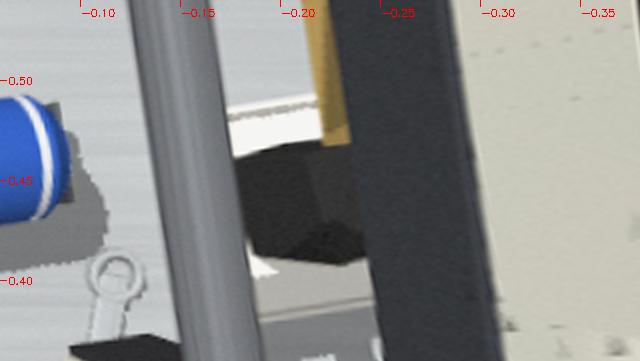

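The rod hides the block here, so I'll shift sideways for a clear view.

```bash
python3 -m pendant '{"translation":[[-0.01,-0.13,0],[-0.02,-0.26,0],[-0.03,-0.39,0],[-0.04,-0.52,0],[-0.04,-0.65,0],[-0.04,-0.78,0],[-0.04,-0.93,0],[-0.04,-0.93,0],[-0.04,-0.93,0],[-0.04,-0.93,0]],"rotation":[[0,0,0],[0,0,0],[0,0,0],[0,0,0],[0,0,0],[0,0,0],[0,0,0],[0,0,0],[0,0,0],[0,0,0]],"grip":[1,1,1,1,1,1,1,1,1,1]}'
python3 - <<'E'
from h import *
img,m=ortho("wrist",.36,.54,-.32,-.08,.063,2500,"pics/g.png");print(m["origin"])
E
```

```text
t: 14.12
position: [0.4396, -0.2883, 0.2628]
eef_rot: [[-0.153, 0.988, -0.003], [0.988, 0.153, 0.003], [0.003, -0.002, -1.0]]
force: [0.3, -0.1, 0.6]
gripper_width: 0.0917
grasp_force: 0.0
[ 0.42743169 -0.21127908  0.39649569]
```

View pics/g.png

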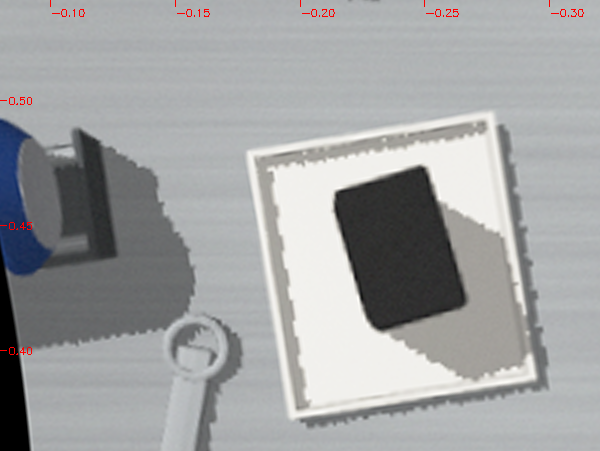

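The black block's top has its centre at (402,248) in the picture, i.e. (.441,-.241), yaw 16°. The tall can rests in its cradle at the left. Grip the block across its 60 mm width.

```bash
python3 -m pendant '{"translation":[[0.002,0.08,-0.05],[0.002,0.16,-0.15],[0.002,0.16,-0.28],[0.002,0.16,-0.41],[0.002,0.16,-0.54],[0.002,0.16,-0.64],[0.002,0.16,-0.7],[0.002,0.16,-0.735],[0.002,0.16,-0.735],[0.002,0.16,-0.735]],"rotation":[[0,0,0.02],[0,0,0.04],[0,0,0.04],[0,0,0.04],[0,0,0.04],[0,0,0.04],[0,0,0.04],[0,0,0.04],[0,0,0.04],[0,0,0.04]],"grip":[1,1,1,1,1,1,1,1,1,1]}' 25
python3 -m pendant '{"translation":[[0,0,0],[0,0,0],[0,0,0],[0,0,0],[0,0,0],[0,0,0],[0,0,0.1],[0,0,0.2],[0,0,0.35],[0,0,0.45],[0,0,0.45],[0,0,0.45]],"rotation":[[0,0,0],[0,0,0],[0,0,0],[0,0,0],[0,0,0],[0,0,0],[0,0,0],[0,0,0],[0,0,0],[0,0,0],[0,0,0],[0,0,0]],"grip":[-1,-1,-1,-1,-1,-1,-1,-1,-1,-1,-1,-1]}'
```

```text
t: 15.0
position: [0.4412, -0.2403, 0.0446]
eef_rot: [[-0.278, 0.961, 0.0], [0.961, 0.278, 0.0], [0.0, 0.0, -1.0]]
force: [1.8, -0.4, 0.3]
gripper_width: 0.0918
grasp_force: 0.0
t: 16.0
position: [0.4414, -0.2415, 0.1806]
eef_rot: [[-0.277, 0.961, 0.003], [0.961, 0.277, -0.002], [-0.003, 0.002, -1.0]]
force: [0.0, 0.5, -2.6]
gripper_width: 0.0601
grasp_force: 25.0
```

```bash
python3 -m pendant '{"translation":[[0.1,0,0.1],[0.2,0,0.2],[0.33,0,0.236],[0.46,0,0.236],[0.59,0.02,0.236],[0.713,0.02,0.236],[0.713,0.02,0.236],[0.713,0.02,0.236],[0.713,0.02,0.236],[0.713,0.02,0.236]],"rotation":[[0,0,-0.02],[0,0,-0.04],[0,0,-0.06],[0,0,-0.08],[0,0,-0.1],[0,0,-0.108],[0,0,-0.108],[0,0,-0.108],[0,0,-0.108],[0,0,-0.108]],"grip":[-1,-1,-1,-1,-1,-1,-1,-1,-1,-1]}'
python3 - <<'E'
from h import *
img,m=ortho("wrist",.57,.75,-.24,0.0,.088,2500,"pics/i.png");print(m["origin"])
E
```

```text
t: 16.83
position: [0.6536, -0.2352, 0.249]
eef_rot: [[0.059, 0.998, -0.002], [0.998, -0.059, 0.001], [0.001, -0.002, -1.0]]
force: [0.5, 0.1, -1.8]
gripper_width: 0.0597
grasp_force: 25.0
[ 0.65805784 -0.15709801  0.38244135]
```

View pics/i.png

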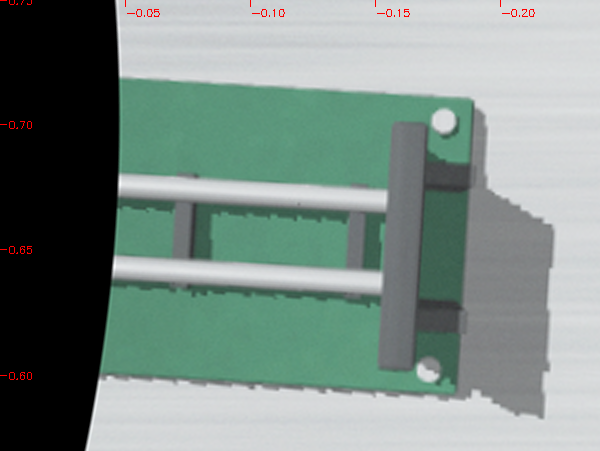

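The plate's inner face runs from (393,123) to (380,370), and the rail midline is at row 241 by the plate. That refines the crusher origin to (.658,-.055). Place the block.

```bash
python3 -m pendant '{"translation":[[-0.003,0.12,0],[-0.003,0.25,0],[-0.003,0.35,0],[-0.003,0.35,-0.1],[-0.003,0.35,-0.23],[-0.003,0.35,-0.35],[-0.003,0.35,-0.45],[-0.003,0.35,-0.53],[-0.003,0.35,-0.58],[-0.003,0.35,-0.6],[-0.003,0.35,-0.6],[-0.003,0.35,-0.6]],"rotation":[[0,0,0],[0,0,0],[0,0,0],[0,0,0],[0,0,0],[0,0,0],[0,0,0],[0,0,0],[0,0,0],[0,0,0],[0,0,0],[0,0,0]],"grip":[-1,-1,-1,-1,-1,-1,-1,-1,-1,-1,-1,-1]}'
```

```text
t: 17.88
position: [0.6538, -0.1306, 0.0714]
eef_rot: [[0.059, 0.998, 0.002], [0.998, -0.059, -0.001], [-0.0, 0.002, -1.0]]
force: [0.4, 0.4, -2.0]
gripper_width: 0.06
grasp_force: 25.0
```

```bash
python3 -m pendant '{"translation":[[0,0,-0.005],[0,0,-0.007],[0,0,-0.007],[0,0,-0.007],[0,0,-0.007],[0,0,-0.007],[0,0,-0.007],[0,0,-0.007]],"rotation":[[0,0,0],[0,0,0],[0,0,0],[0,0,0],[0,0,0],[0,0,0],[0,0,0],[0,0,0]],"grip":[-1,-1,-1,-1,0.3,1,1,1]}'
python3 -m pendant '{"translation":[[0,0,0.08],[0,0,0.15],[0,0,0.3],[0,0,0.43],[0,0,0.5],[0,-0.1,0.55],[0,-0.2,0.55],[0,-0.3,0.55],[0,-0.3,0.55],[0,-0.3,0.55]],"rotation":[[0,0,0],[0,0,0],[0,0,0],[0,0,0],[0,0,0],[0,0,0],[0,0,0],[0,0,0],[0,0,0],[0,0,0]],"grip":[1,1,1,1,1,1,1,1,1,1]}'
python3 - <<'E'
from h import *
img,m=ortho("wrist",.57,.75,-.24,0.0,.088,2500,"pics/j.png");print(m["origin"])
E
```

```text
t: 18.55
position: [0.6539, -0.1301, 0.0678]
eef_rot: [[0.059, 0.998, 0.0], [0.998, -0.059, 0.0], [0.0, 0.0, -1.0]]
force: [0.4, 0.6, 0.5]
gripper_width: 0.0757
grasp_force: 0.0
t: 19.38
position: [0.6535, -0.2217, 0.2321]
eef_rot: [[0.062, 0.998, -0.001], [0.998, -0.062, 0.0], [0.0, -0.001, -1.0]]
force: [-0.4, 0.5, -0.3]
gripper_width: 0.0914
grasp_force: 0.0
[ 0.6579349  -0.14355653  0.36559767]
```

View pics/j.png

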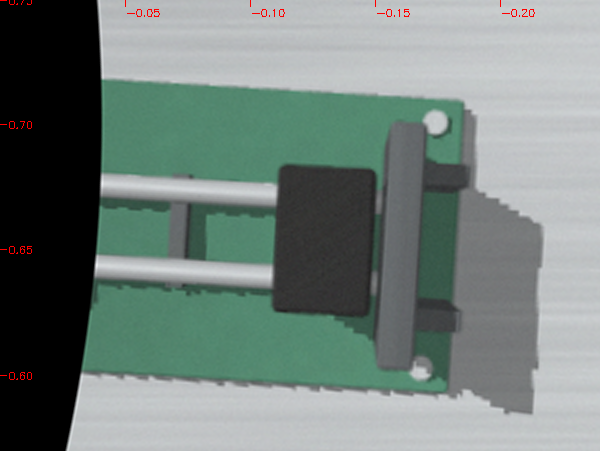

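The block stands upright and square, centred in the trough with a gap of about 4 mm to the plate (block face col 373, plate col 382). Now for the short can.

```bash
python3 -m pendant '{"translation":[[-0.35,0.8,0],[-0.35,0.8,0],[-0.35,0.8,0],[-0.35,0.8,0],[-0.35,0.8,0],[-0.35,0.8,0],[-0.35,0.8,0],[-0.35,0.8,0]],"rotation":[[0,0,0],[0,0,0],[0,0,0],[0,0,0],[0,0,0],[0,0,0],[0,0,0],[0,0,0]],"grip":[1,1,1,1,1,1,1,1]}' 10
python3 -m pendant '{"translation":[[-0.35,0.74,0],[-0.35,0.74,0],[-0.35,0.74,0],[-0.35,0.74,0],[-0.35,0.74,0],[-0.35,0.74,-0.1],[-0.35,0.74,-0.2],[-0.35,0.74,-0.3],[-0.35,0.74,-0.3],[-0.35,0.74,-0.3],[-0.35,0.74,-0.3]],"rotation":[[0,0,0],[0,0,0],[0,0,0],[0,0,0],[0,0,0],[0,0,0],[0,0,0],[0,0,0],[0,0,0],[0,0,0],[0,0,0]],"grip":[1,1,1,1,1,1,1,1,1,1,1]}' 10
python3 - <<'E'
from h import *
img,m=ortho("wrist",.36,.52,.1,.4,.047,2000,"pics/k.png");print(m["origin"])
E
```

```text
t: 20.1
position: [0.5473, 0.0241, 0.2334]
eef_rot: [[0.053, 0.999, -0.0], [0.999, -0.053, 0.001], [0.001, -0.0, -1.0]]
force: [1.0, -0.6, 0.4]
gripper_width: 0.0919
grasp_force: 0.0
t: 21.02
position: [0.4454, 0.2418, 0.1442]
eef_rot: [[0.06, 0.998, 0.002], [0.998, -0.06, 0.001], [0.001, 0.002, -1.0]]
force: [0.6, 0.5, -0.7]
gripper_width: 0.0915
grasp_force: 0.0
[0.44931869 0.3199402  0.27771764]
```

View pics/k.png

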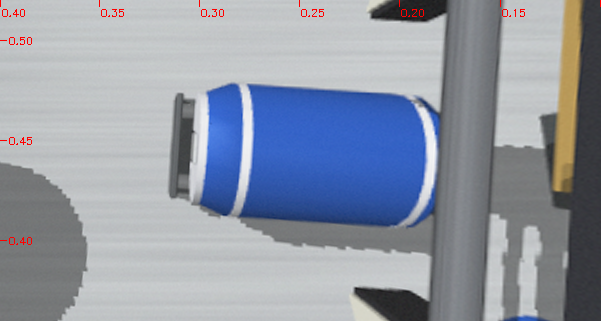

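The short can is seated in the small rest with its left end cap at (195,150), centre about (.445,.243). Grip and lift.

```bash
python3 -m pendant '{"translation":[[0,0.003,-0.1],[0,0.003,-0.2],[0,0.003,-0.28],[0,0.003,-0.297],[0,0.003,-0.297],[0,0.003,-0.297],[0,0.003,-0.297],[0,0.003,-0.297],[0,0.003,-0.297],[0,0.003,-0.297],[0,0.003,-0.297]],"rotation":[[0,0,0],[0,0,0],[0,0,0],[0,0,0],[0,0,0],[0,0,0],[0,0,0],[0,0,0],[0,0,0],[0,0,0],[0,0,0]],"grip":[1,1,1,1,1,-1,-1,-1,-1,-1,-1]}' 10
python3 -m pendant '{"translation":[[0,0,0],[0,0,0.1],[0,0,0.2],[0,0,0.35],[0,0,0.48],[0,0,0.6],[0,0,0.6],[0,0,0.6]],"rotation":[[0,0,0],[0,0,0],[0,0,0],[0,0,0],[0,0,0],[0,0,0],[0,0,0],[0,0,0]],"grip":[-1,-1,-1,-1,-1,-1,-1,-1]}'
```

```text
t: 21.98
position: [0.4432, 0.243, 0.0546]
eef_rot: [[0.059, 0.998, -0.001], [0.998, -0.059, 0.0], [0.0, -0.001, -1.0]]
force: [-3.5, 0.3, 6.5]
gripper_width: 0.0659
grasp_force: 10.0
t: 22.65
position: [0.4448, 0.2432, 0.2364]
eef_rot: [[0.059, 0.998, 0.006], [0.998, -0.059, 0.002], [0.002, 0.006, -1.0]]
force: [-0.6, -0.2, -0.8]
gripper_width: 0.066
grasp_force: 10.0
```

```bash
python3 -m pendant '{"translation":[[0.08,-0.1,0],[0.17,-0.2,0],[0.26,-0.3,0],[0.35,-0.4,0],[0.44,-0.5,0],[0.53,-0.6,0],[0.62,-0.75,0],[0.718,-0.92,0],[0.718,-0.92,-0.1],[0.718,-0.92,-0.2],[0.718,-0.92,-0.2],[0.718,-0.92,-0.2]],"rotation":[[0,0,0],[0,0,0],[0,0,0],[0,0,0],[0,0,0],[0,0,0],[0,0,0],[0,0,0],[0,0,0],[0,0,0],[0,0,0],[0,0,0]],"grip":[-1,-1,-1,-1,-1,-1,-1,-1,-1,-1,-1,-1]}'
python3 - <<'E'
from h import *
img,m=ortho("wrist",.57,.75,-.12,.18,.0555,2000,"pics/l.png");print(m["origin"],manip.read_state()["position"])
E
```

```text
t: 23.65
position: [0.6575, -0.0329, 0.1707]
eef_rot: [[0.059, 0.998, -0.007], [0.998, -0.059, 0.001], [0.001, -0.007, -1.0]]
force: [0.7, -0.0, 0.9]
gripper_width: 0.0659
grasp_force: 10.0
[0.66267889 0.04511509 0.30422351] [ 0.65875519 -0.0324837   0.17328495]
```

View pics/l.png

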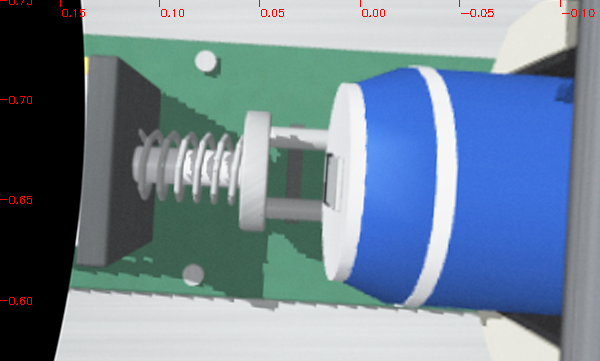

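The disc face is at (270,170), i.e. y=.045, and the can's end is at about y=.0246, leaving a 20 mm gap as planned. Lower and release.

```bash
python3 -m pendant '{"translation":[[0,0,-0.1],[0,0,-0.2],[0,0,-0.3],[0,0,-0.35],[0,0,-0.37],[0,0,-0.37],[0,0,-0.37],[0,0,-0.37],[0,0,-0.37],[0,0,-0.37],[0,0,-0.37]],"rotation":[[0,0,0],[0,0,0],[0,0,0],[0,0,0],[0,0,0],[0,0,0],[0,0,0],[0,0,0],[0,0,0],[0,0,0],[0,0,0]],"grip":[-1,-1,-1,-1,-1,-1,-1,0.6,1,1,1]}'
python3 -m pendant '{"translation":[[0,0,0],[0,0,0.1],[0,0,0.2],[0,0,0.35],[0,0,0.48],[0,0,0.6],[0,-0.1,0.6],[0,-0.25,0.6],[0,-0.35,0.6],[0,-0.35,0.6],[0,-0.35,0.6]],"rotation":[[0,0,0],[0,0,0],[0,0,0],[0,0,0],[0,0,0],[0,0,0],[0,0,0],[0,0,0],[0,0,0],[0,0,0],[0,0,0]],"grip":[1,1,1,1,1,1,1,1,1,1,1]}'
python3 - <<'E'
from h import *
img,m=ortho("wrist",.57,.75,-.2,0.08,.0555,1500,"pics/m.png");print(m["origin"])
ortho("wrist",.36,.54,-.2,.08,.047,1500,"pics/n.png",img,m)
cv2.imwrite("pics/mn.png",np.vstack([cv2.imread("pics/m.png"),cv2.imread("pics/n.png")]))
for n in ["tall_can","short_can","rubber_block"]:
    print(n,[(round(d["score"],2),[round(float(v),3) for v in d["point"]]) for d in optics.find_in(n,"wrist")][:5])
E
```

```text
t: 24.62
position: [0.6595, -0.0332, 0.0635]
eef_rot: [[0.059, 0.998, 0.001], [0.998, -0.059, -0.0], [-0.0, 0.001, -1.0]]
force: [-0.1, -0.3, 0.6]
gripper_width: 0.088
grasp_force: 0.0
t: 25.53
position: [0.6589, -0.1402, 0.2424]
eef_rot: [[0.062, 0.998, -0.0], [0.998, -0.062, 0.0], [0.0, -0.0, -1.0]]
force: [-0.3, 0.2, 0.5]
gripper_width: 0.092
grasp_force: 0.0
[ 0.66340638 -0.06201459  0.37584763]
tall_can [(0.57, [0.469, -0.014, 0.074])]
short_can [(0.65, [0.661, -0.03, 0.086])]
rubber_block [(0.84, [0.654, -0.127, 0.087])]
```

View pics/mn.png

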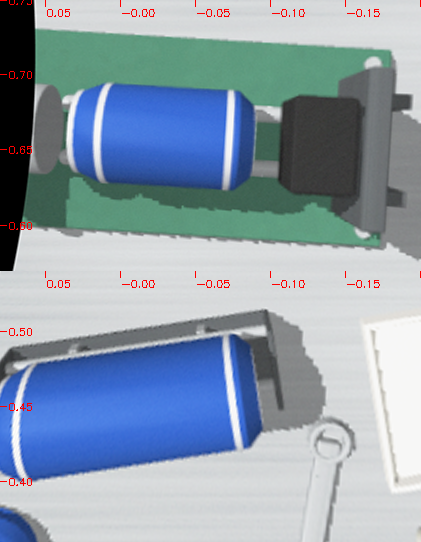

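The short can lies centred in the trough (160,135), the block stands by the plate (320,145), and the tall can sits in the long rest (130,405). Hand in.

```bash
python3 -c "
from cell import ticket
print(ticket.hand_in())"
```

```text
the job is handed in; nothing more can be done
None
```

The swap is done and the job is handed in at about 26 s, though no verdict came back. The last picture shows the tall can in the long rest, and the short can in the trough with the block upright about 4 mm from the end plate. Everything is released, and the tumbler and bowl were never touched.

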